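# Poise the pipette over the beaker

### The arm

A 6-joint arm with a two-finger parallel gripper is mounted at the origin on a cart in front of the work surface, level with it; the furniture and walls round the work are solid. World frame = base frame: x ahead of the robot, y to its left, z up, the work surface at z = 0. Lengths are in m, angles in degrees, forces in N, time in s.
With the tool pointing down it reaches from about 0.3 to 0.875 m from the base axis. Payload 4.2 kg.
Tool frame: the origin (TCP) lies midway between the tips of the shut fingers; the grasp point (between the pads) lies 19 mm behind it (r.grasp_offset is the distance from the TCP to the grasp point, in m); z points along the fingers, x is the direction in which the jaws open and shut, and the axes are right-handed (so a half turn about z gives the same grasp; the last joint's range is limited). The gripper opens to 85 mm and grips with 20 to 120 N. Pads are 22 mm wide; open, the fingers measure 114 mm over their backs; the gripper's body (76 mm by 85 mm) begins 54 mm behind the grasp point. The pads swing forward as they close: fully open they stand 13 mm farther back than shut.
Start: joints at [67.838, 18.312, 89.639, -0, 72.044, -1.146], TCP at [0.206, 0.537, 0.231] pointing down, gripper open.
Joint ranges: [-177.97, 177.97], [-48.28, 115.42], [12.27, 149.76], [-77.06, 257.06], [2.81, 150.46], [-146.56, 146.56]. Speed limits (degrees/s): [147.25, 147.25, 180, 180, 180, 180].

### API

Orientations are given as [roll, pitch, yaw] about the fixed x, y, z axes, in that order (R = Rz(yaw) Ry(pitch) Rx(roll)).
In Python, from bench import r gives the robot as it stands.
- The arm moves only by the tool servo_tool, never from a script. Its argument "moves" is text: rows parted by semicolons, each of 7 numbers parted by spaces: the finger opening in mm, from 0 to 85.4, then the shift along the tool's x, y, z in units of 30 mm (1.0 is 30 mm), then the turn, a rotation vector about the tool's x, y, z in units of 6 degrees (1.0 is 6 degrees). A call has 1 to 10 rows; each row is the pose to reach, as a shift and turn from the pose measured when the call began, along the tool's axes at that moment; what a row does not reach only later rows make up. A row lasts 1/12 s, in which the tool goes at most 41.7 mm and 7.16 degrees, less where a joint would pass 70% of its speed; a pose out of reach is approached as far as the arm can. A call with a gripper value outside its range is refused whole. The fingers move at their own pace and stop on an object; the grip force is fixed at half the most. Time passes only in rows, so rows that repeat a pose let the fingers close. It gives the time, the measured TCP pose, the force and the opening at its end, in the units of the state.
- r.sense(): the state, without advancing time (a new reading comes with each control period).
- r.camera(name): name is "side" or "top" or "wrist"; returns a dict with "color" (420x560x3 uint8, red, green, blue), "mtx" (3x3 intrinsics, pixels), "k1" (the pictures are not rectified: a ray, as slopes to the right and down, at radius r is drawn at 1 + k1 r^2 times it, then the intrinsics apply), "R" (3x3) and "t" (3): a world point X has camera coordinates R X + t; the wrist camera has in their place "mount" (4x4, takes a point from camera to tool coordinates, whose origin is the TCP and whose axes are the tool frame's). Camera axes: x right, y down, z forward; pixel columns grow to the right and rows downward; lengths in m; the calibration is good to about 2 mm. A picture is of the moment at which its call begins: read the wrist's pose just before it. There is no depth.
- r.job_done(): hands the job in, once; it reports no verdict.
The state is a dict: "time_s": time; "joint_pos": joint angles; "dq": joint speeds; "joint_torque": joint torques, N m; "eef_pos": TCP position; "tcp_rot": TCP orientation; "wrist_force": force on the tool from outside, world axes, zero at the start; "moment": the same for the moment, N m; "width": finger opening in m.
Only numpy, scipy, OpenCV 4.12 (cv2) and the standard library are available. Lean on these libraries where they do the work, as an engineer would, in place of code of your own. Each camera call takes 0.05 s, during which the arm holds its last target. There are 200 camera calls.

### The job

Draw the pipette out of its sloping stand, turn it upright with its tip pointing down, and hold it poised over the middle of the tall narrow beaker's mouth (not the low wide bowl), with the tip about 3 cm above the rim. The program finishes while the gripper still holds it there, still and touching nothing else. Leave the beaker, the bowl and the lidded specimen cups where they stand.

Things in the scene. Friction and masses are not known exactly. Their poses are not given: they have to be found in the camera images.
- pipette: white hand pipette with thin nose, 240 mm long, about 0.09 kg, loose in the stand. Own +y runs along its straight axis to the tip (thin end); the axis passes through own x=-0.0065, z=+0.0155; tip end y=+0.120, plunger end y=-0.120. Handle y=-0.092 to +0.030, about 28 mm thick along own z and x; nose +0.030 to +0.120, 15 mm thick, tapering
- pipette_tip (a point): the very tip of the pipette, on its axis; same axes as the pipette
- pipette_handle (a point): point on the axis in the upper handle, 185 mm from the tip, 55 mm from the plunger end, free of the stand: a good grip. Axes as the pipette. In the stand own z is level, so fingers that close level take the 28 mm handle across own z. Own +x faces up and tip-wards; a finger hook (8 mm wide along z) juts 13 mm to +x beside this point, 4 to 16 mm nearer the plunger
- stand: grey pipette stand, fixed, base 210x84x10 mm, long side along own x, origin under its middle. The pipette leans in it 50 degrees from upright, tip low and toward own -x. Nose in a square socket tube (20 mm inside, 64 mm long, 4 mm walls); handle on a forked saddle centred 145 mm up from the tip (16 mm long, 44 mm wide over its cheeks, which end 4 mm below the pipette's axis)
- stand_seat (a point): the bottom of the stand's socket, where the pipette's tip rests, 34 mm above the table. The pipette is free once drawn about 75 mm straight up along its own axis from here
- beaker: tall narrow white beaker, loose, open at the top, 52 mm across the mouth, 70 mm tall, 3 mm walls, origin at the centre of its underside, standing on the table
- beaker_rim (a point): centre of the beaker's mouth, level with its rim, 70 mm above the table
- bowl: low wide white bowl, loose, open at the top, 90 mm across, 35 mm tall, origin at the centre of its underside; it may stand right or left of the beaker (places are swapped at random)
- cup_a: bystander, loose, leave alone: lidded specimen cup, 62 mm across, 72 mm tall, at the front between beaker and bowl; origin at the centre of its underside
- cup_b: bystander, loose, leave alone: lidded specimen cup, 62 mm across, 72 mm tall, far back, beyond the stand, beside the centrifuge; origin at the centre of its underside
Mind the look-alikes: they are no part of the job. Leave any blue or green look-alike of the beaker alone.

How it is judged:
By the outcome, as a careful person would: the job done as asked, in the order asked, and still so for the second after the job is handed in, while the arm keeps its last pose, push and grip.
It also fails if it takes over 35 s, if anything falls off the work surface, if the arm or the gripper's body presses on something with over 40 N, if the wrist force passes 120 N, or if a joint passes its speed limit or range.

## Working session

There is one attempt and no reset: what is moved stays moved. The work goes in short steps, Python scripts to look and compute and a tool call to move; the robot and the scene stay as the last step left them, time stands still between calls to the robot, and variables do not carry over. Pictures are saved under pics/ and viewed, about 8 in all and at most 12, crops included, and the job is handed in when it is done.

Besides the shell and the picture viewer there is one more tool, called after "Request:" by a JSON object that holds its "fn" and its "kwargs". servo_tool: Moves the arm, as the interface text tells. Its arguments: {"type":"object","properties":{"moves":{"type":"string"}},"required":["moves"]}

```bash
mkdir -p pics; ls; python3 - <<'E'
from bench import r
import cv2
s=r.sense();print(s)
print(r.grasp_offset)
for n in("side","top"):
    c=r.camera(n);cv2.imwrite(f"pics/{n}0.png",c["color"][...,::-1]);print(n,c["mtx"].tolist(),c["k1"],c["R"].tolist(),c["t"])
E
```

```text
pics
{'time_s': 0.0, 'joint_pos': array([ 6.78365065e+01,  1.83504063e+01,  8.97078351e+01,  4.83913125e-05,
        7.20431906e+01, -1.14799038e+00]), 'dq': array([ 0.11335601,  0.12243329,  0.03194239,  0.0256804 , -0.07327918,
        0.01015323]), 'joint_torque': array([ 1.24614344e-03, -4.15520775e+01, -2.34161514e+01,  1.29616187e-04,
        8.19407345e-03, -1.04512299e-05]), 'eef_pos': array([0.20604206, 0.53629604, 0.23048495]), 'tcp_rot': array([-1.79997922e+02,  1.01410699e-01,  6.89844837e+01]), 'wrist_force': array([-0.68106836, -0.42756288,  0.84865317]), 'moment': array([0.00228129, 0.02688828, 0.01234774]), 'width': 0.0856012601992835}
0.0187
side [[503.6571695618685, 0.0, 280.33464273205436], [0.0, 503.6571695618685, 211.73167745146225], [0.0, 0.0, 1.0]] 0.06577041793305183 [[-0.9954623318236868, -0.09515450526846062, 0.0006050183986780042], [-0.06020964663842612, 0.6249364526238139, -0.7783503251323528], [0.0736854420616725, -0.7748548575759711, -0.6278299175087929]] [0.52471536 0.11535849 0.92061572]
top [[502.00844540263427, 0.0, 280.2781221929864], [0.0, 502.00844540263427, 202.48006872642227], [0.0, 0.0, 1.0]] 0.04222431405983565 [[-0.007022033450524116, -0.999504977183009, -0.030667436029320445], [-0.9868260142643607, 0.011883539460335563, -0.16134806804238733], [0.16163263475343068, 0.029130432133550457, -0.9864209594825004]] [0.00778338 0.5182578  0.98348613]
```

View pics/side0.png

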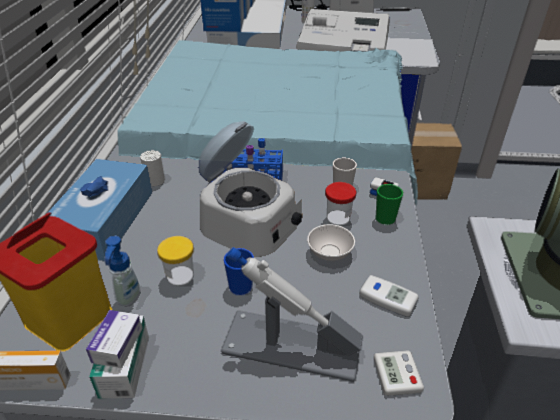

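View pics/top0.png

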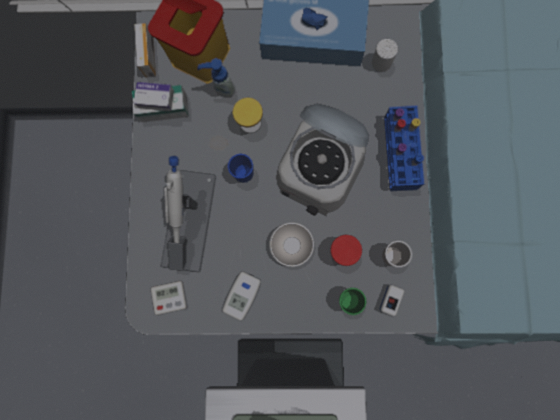

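Side view: pipette from the blue plunger (237,257) to the socket (340,335); the white beaker is at (343,172), red-lidded cup_a at (340,200), bowl at (331,245). Top view: pipette runs (174,160) to (178,255), bowl (292,245), cup_a (346,250), white beaker (398,254). The blue and green look-alikes stand at (240,168) and (352,300).

```bash
cat > h.py <<'E'
import numpy as np, cv2
from bench import r
def ray(c,p):
    n=cv2.undistortPoints(np.float64([[p]]),c["mtx"],np.array([c["k1"],0,0,0,0.]))[0,0]
    R=np.array(c["R"]);d=R.T@np.r_[n,1];return -R.T@c["t"],d/np.linalg.norm(d)
def plane(c,p,z):
    o,d=ray(c,p);return o+d*(z-o[2])/d[2]
def tri(c1,p1,c2,p2):
    o1,d1=ray(c1,p1);o2,d2=ray(c2,p2)
    s=np.linalg.lstsq(np.c_[d1,-d2],o2-o1,rcond=None)[0]
    a,b=o1+s[0]*d1,o2+s[1]*d2;return (a+b)/2,np.linalg.norm(a-b)
def proj(c,X):
    return cv2.projectPoints(np.float64(X).reshape(-1,1,3),cv2.Rodrigues(np.array(c["R"]))[0],np.float64(c["t"]),c["mtx"],np.array([c["k1"],0,0,0,0.]))[0][:,0]
def mask(img,roi,vmin,smax=60):
    h=cv2.cvtColor(img,cv2.COLOR_RGB2HSV);m=((h[...,2]>vmin)&(h[...,1]<smax)).astype(np.uint8)
    o=np.zeros_like(m);x0,y0,x1,y1=roi;o[y0:y1,x0:x1]=m[y0:y1,x0:x1];return o
E
python3 - <<'E'
from h import *
cs=r.camera("side");ct=r.camera("top")
def crop(c,x0,y0,w,h): return cv2.resize(c["color"][y0:y0+h,x0:x0+w],(w*5,h*5),interpolation=cv2.INTER_CUBIC)
a=crop(cs,220,245,150,120)[:, :, ::-1] if 0 else cv2.resize(cs["color"][245:385,215:370],None,fx=4,fy=4)[...,::-1]
b=cv2.resize(ct["color"][145:285,155:220],None,fx=4,fy=4)[...,::-1]
cv2.imwrite("pics/crop1.png",np.hstack([a[:,:530],b]))
E
```

```text
(no output)
```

View pics/crop1.png

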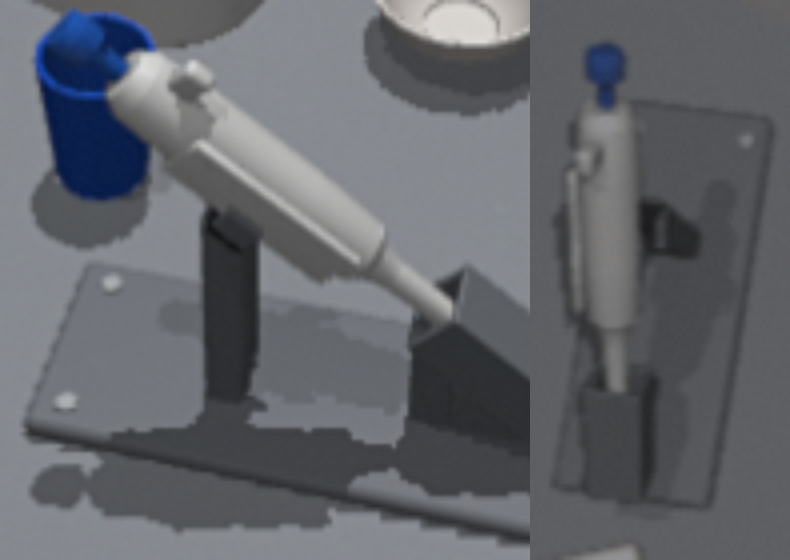

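```bash
python3 - <<'E'
from h import *
np.set_printoptions(precision=4,suppress=True)
cs=r.camera("side");ct=r.camera("top")
S=lambda u,v:(215+u/4,245+v/4); T=lambda u,v:(155+(u-530)/4,145+v/4)
B=np.array([plane(ct,T(*p),.010) for p in [(635,100),(775,120),(712,507),(555,487)]])
print("base",B, [np.linalg.norm(B[i]-B[i-1]) for i in range(4)],B.mean(0))
d=(B[0]+B[1]-B[2]-B[3]);yaw=np.degrees(np.arctan2(d[1],d[0]));print("stand yaw",yaw)
for n,p,q in [("cap",S(80,32),T(606,62)),("handle/cap",S(130,78),T(607,105)),("junction",S(374,250),T(611,328)),("nose@socket",S(440,305),T(616,388))]:
    print(n,*tri(cs,p,ct,q))
# white mask of handle/junction axis
for nm,c,roi in [("bt",ct,(380,235,418,275)),("bs",cs,(328,152,360,190)),("bowlt",ct,(265,215,318,275)),("bowls",cs,(300,222,362,272))]:
    m=mask(c["color"],roi,125,60)
    k=cv2.findContours(m,cv2.RETR_EXTERNAL,cv2.CHAIN_APPROX_NONE)[0];k=max(k,key=cv2.contourArea)
    e=cv2.fitEllipse(k);print(nm,cv2.boundingRect(k),cv2.contourArea(k),e)
a=cv2.resize(cs["color"][145:255,295:385],None,fx=4,fy=4)[...,::-1]
b=cv2.resize(ct["color"][215:325,325:415],None,fx=4,fy=4)[...,::-1]
cv2.imwrite("pics/crop2.png",np.hstack([a,b]))
E
```

```text
base [[0.5966 0.2153 0.01  ]
 [0.5847 0.1401 0.01  ]
 [0.3804 0.1699 0.01  ]
 [0.3915 0.2517 0.01  ]] [np.float64(0.20826324549946795), np.float64(0.07618453995894484), np.float64(0.20638822455288816), np.float64(0.08257288260294258)] [0.4883 0.1942 0.01  ]
stand yaw -9.180326282453885
cap [0.5733 0.1889 0.1819] 0.0014043196519532908
handle/cap [0.5567 0.1922 0.1645] 0.0030323682475752465
junction [0.4652 0.204  0.0963] 0.002415405461230071
nose@socket [0.4391 0.2066 0.0714] 0.003823084954038137
bt (386, 247, 16, 20) 70.0 ((392.4154968261719, 257.5865783691406), (9.68393611907959, 21.700620651245117), 143.87869262695312)
bs (328, 157, 32, 33) 196.0 ((343.7101135253906, 176.32998657226562), (30.029848098754883, 37.658775329589844), 174.26361083984375)
bowlt (277, 231, 26, 27) 512.0 ((289.4913330078125, 244.36907958984375), (25.411714553833008, 25.75566864013672), 175.87277221679688)
bowls (300, 222, 62, 50) 2069.5 ((330.0201721191406, 246.19448852539062), (57.64763641357422, 65.80960083007812), 89.04414367675781)
```

View pics/crop2.png

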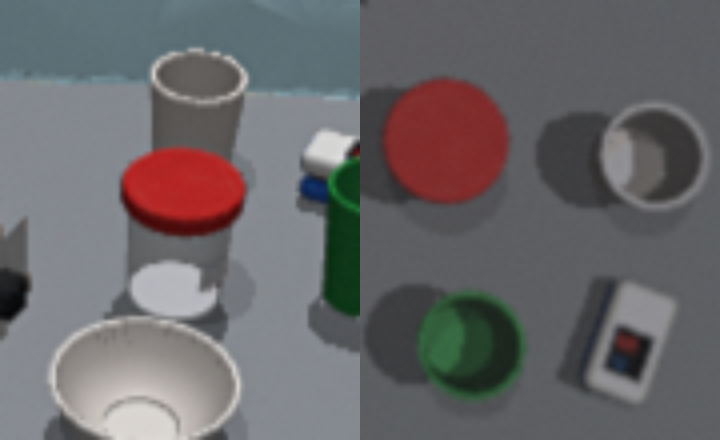

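Side crop: beaker rim centre (344.4,163.9) full frame, clear of cup_a's red lid. Top crop: beaker rim centre (397.9,253.4), with cup_a between it and the bowl as stated.

```bash
cat >> h.py <<'E'
from scipy.spatial.transform import Rotation as Ro
np.set_printoptions(precision=4,suppress=True)
def cur():
    s=r.sense();return np.array(s["eef_pos"]),Ro.from_euler("xyz",s["tcp_rot"],degrees=True),s
def frame(th,az):  # tool z tilted th deg from down towards azimuth az; tool x level, az+90
    a=np.radians(az);t=np.radians(th);f=np.array([np.cos(a),np.sin(a),0])
    z=np.sin(t)*f-np.cos(t)*np.array([0,0,1]);x=np.array([-np.sin(a),np.cos(a),0]);return Ro.from_matrix(np.c_[x,np.cross(z,x),z])
def rel(p,Rt):
    p0,R0,_=cur();t=R0.inv().apply(np.array(p)-p0)/.03;w=np.degrees((R0.inv()*Rt).as_rotvec())/6
    print("shift",t,np.linalg.norm(t*30),"turn",w,np.linalg.norm(w)*6);return t,w
def show():
    p,R,s=cur();print("t",round(s["time_s"],2),"q",s["joint_pos"],"p",p,"rpy",s["tcp_rot"],"F",s["wrist_force"],"w",s["width"])
G=np.array([.5373,.1939,.153]);YAW=-8.5
E
python3 - <<'E'
from h import *
cs=r.camera("side");ct=r.camera("top")
print("rim",*tri(cs,(344.4,163.9),ct,(397.9,253.4)),plane(ct,(397.9,253.4),.07),plane(cs,(344.4,163.9),.07))
print("bowl",plane(ct,(291.8,244.5),.035),"cupa",plane(ct,(346.3,250),.072),"centrifuge corner",plane(ct,(312,210),.1),"lid",plane(ct,(345,130),.2))
Rt=frame(20,YAW);z=Rt.as_matrix()[:,2]
print(z);rel(G+z*(.0187-.12),Rt)
E
```

```text
rim [ 0.4109 -0.2255  0.0674] 0.0007958753043795005 [ 0.4111 -0.225   0.07  ] [ 0.4107 -0.2215  0.07  ]
bowl [ 0.4329 -0.0197  0.035 ] cupa [ 0.4183 -0.1257  0.072 ] centrifuge corner [ 0.4935 -0.0596  0.1   ] lid [ 0.6201 -0.1164  0.2   ]
[ 0.3383 -0.0506 -0.9397]
shift [-6.9591 13.2738 -0.5647] 449.9401043760827 turn [-3.3203  0.3655 -2.0644] 23.560659707132974
```

Request:
{"fn": "servo_tool", "kwargs": {"moves": "85 -0.6 1.1 -0.1 -0.3 0 -0.2; 85 -1.2 2.2 -0.2 -0.6 0.1 -0.4; 85 -1.8 3.3 -0.4 -0.9 0.1 -0.6; 85 -2.4 4.4 -0.5 -1.2 0.1 -0.8; 85 -3.0 5.6 -0.6 -1.5 0.2 -1.0; 85 -3.6 6.8 -0.6 -1.8 0.2 -1.2; 85 -4.2 8.0 -0.6 -2.1 0.2 -1.4; 85 -4.8 9.2 -0.6 -2.4 0.3 -1.6; 85 -5.3 10.2 -0.6 -2.7 0.3 -1.8; 85 -5.7 10.9 -0.6 -2.9 0.3 -1.9"}}

```text
time_s: 1.23
eef_pos: [0.4513, 0.2575, 0.2494]
tcp_rot: [162.4, 0.0, 80.4]
wrist_force: [-0.6, 0.1, -0.2]
width: 0.0848
```

```bash
python3 - <<'E'
from h import *
show()
Rt=frame(20,YAW);z=Rt.as_matrix()[:,2]
rel(G+z*(.0187-.10),Rt)
E
```

```text
t 1.23 q [ 36.0204   6.7846 104.5326 -14.8802  57.0869 -37.5735] p [0.4513 0.2575 0.2494] rpy [162.4328   0.001   80.4411] F [-0.6413  0.0727 -0.1541] w 0.08480315525082695
shift [-1.6323  1.9454  1.3164] 85.81282404023494 turn [-0.4055  0.057  -0.167 ] 2.653201284917217
```

Request:
{"fn": "servo_tool", "kwargs": {"moves": "85 -0.4 0.5 0 -0.1 0 -0.05; 85 -0.8 1 0 -0.2 0 -0.1; 85 -1.3 1.5 0.3 -0.4 0.05 -0.15; 85 -1.6 1.95 0.7 -0.4 0.05 -0.17; 85 -1.63 1.95 0.7 -0.4 0.05 -0.17; 85 -1.63 1.95 0.7 -0.4 0.05 -0.17"}}

```text
time_s: 1.73
eef_pos: [0.5043, 0.1983, 0.2467]
tcp_rot: [160.1, 0.1, 81.4]
wrist_force: [0.5, 0.2, 0.4]
width: 0.085
```

```bash
python3 - <<'E'
from h import *
show()
p,R,s=cur()
c=r.camera("wrist");cv2.imwrite("pics/w1.png",c["color"][...,::-1])
M=np.array(c["mount"]);W=np.eye(4);W[:3,:3]=R.as_matrix();W[:3,3]=p
V=np.linalg.inv(W@M);c["R"]=V[:3,:3];c["t"]=V[:3,3]
a=np.radians(YAW);ax=np.array([.766*np.cos(a),.766*np.sin(a),.643])
for s_ in (.09,.212,.185,.24): print(s_,proj(c,G+ax*(s_-.185)))
np.savez("w1.npz",**{k:np.array(v) for k,v in c.items()})
Rt=frame(20,YAW);z=Rt.as_matrix()[:,2]
rel(G+z*.0187,Rt)
E
```

```text
t 1.73 q [ 26.942    7.2905 104.973  -14.553   52.2654 -47.0767] p [0.5043 0.1983 0.2467] rpy [160.0992   0.0571  81.3813] F [0.5147 0.1533 0.3839] w 0.08499275398757741
0.09 [[285.6688  69.5601]]
0.212 [[285.9049 246.6874]]
0.185 [[285.8523 206.508 ]]
0.24 [[285.9594 288.7832]]
shift [-0.0007 -0.0189  3.9512] 118.53763487992906 turn [-0.0114  0.0077 -0.0064] 0.0910035937483624
```

View pics/w1.png

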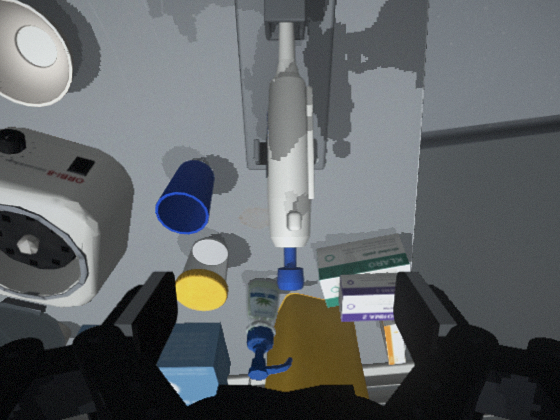

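Wrist view: handle runs from the nose junction (287,75) to its end (290,247), cap end near row 291. My estimate predicted rows 70/247/289 at column 286, so it agrees to about 2–4 mm. The side bar ends at row 197, so I'll grip 5 mm nearer the plunger and 2 mm to +x.

Request:
{"fn": "servo_tool", "kwargs": {"moves": "85 0.07 0.14 0.5 0 0 0; 85 0.07 0.14 1.1 0 0 0; 85 0.07 0.14 1.7 0 0 0; 85 0.07 0.14 2.3 0 0 0; 85 0.07 0.14 2.9 0 0 0; 85 0.07 0.14 3.4 0 0 0; 85 0.07 0.14 3.75 0 0 0; 85 0.07 0.14 3.95 0 0 0; 85 0.07 0.14 3.95 0 0 0; 85 0.07 0.14 3.95 0 0 0"}}

```text
time_s: 2.62
eef_pos: [0.5484, 0.1948, 0.1375]
tcp_rot: [160.0, 0.0, 81.5]
wrist_force: [-0.3, -0.8, 0.5]
width: 0.085
```

Request:
{"fn": "servo_tool", "kwargs": {"moves": "60 0 0 0 0 0 0; 45 0 0 0 0 0 0; 36 0 0 0 0 0 0; 30 0 0 0 0 0 0; 24 0 0 0 0 0 0; 18 0 0 0 0 0 0; 15 0 0 0 0 0 0; 15 0 0 0 0 0 0"}}

```text
time_s: 3.28
eef_pos: [0.5487, 0.1948, 0.1379]
tcp_rot: [160.0, 0.0, 81.5]
wrist_force: [-0.5, -0.1, 3.4]
width: 0.0251
```

Request:
{"fn": "servo_tool", "kwargs": {"moves": "0 0 0 0 0 0 0; 0 0 0 0 0 0 0; 0 0 0 0 0 0 0"}}

```text
time_s: 3.53
eef_pos: [0.5487, 0.1948, 0.138]
tcp_rot: [160.0, 0.0, 81.5]
wrist_force: [-1.0, -0.9, 1.3]
width: 0.0253
```

```bash
python3 - <<'E'
from h import *
show()
p,R,_=cur()
a=np.radians(YAW);ax=np.array([.766*np.cos(a),.766*np.sin(a),.643])
print("ax in tool",R.inv().apply(ax))
rel(p+ax*.1,R)
c=r.camera("wrist");cv2.imwrite("pics/w2.png",c["color"][...,::-1])
E
```

```text
t 3.53 q [ 24.22    16.6946 110.1262 -17.7023  37.4906 -44.6551] p [0.5487 0.1948 0.138 ] rpy [159.9971   0.0068  81.4852] F [-1.0272 -0.9192  1.2733] w 0.025324077658195908
ax in tool [ 0.0001  0.9397 -0.3422]
shift [ 0.0004  3.1325 -1.1406] 100.01024947474136 turn [0. 0. 0.] 0.0
```

View pics/w2.png

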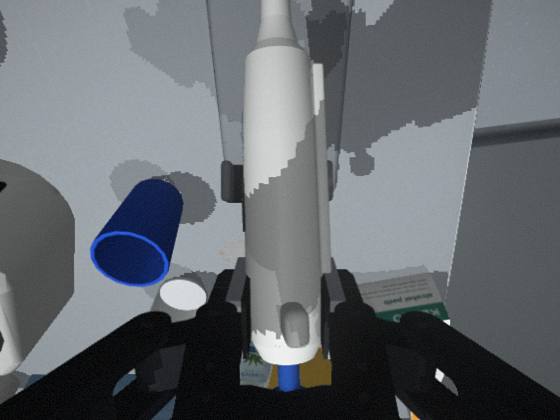

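Wrist view: the handle sits squarely between both pads (columns 245–320), bar beside and hook clear; width 25 mm. Drawing it out along its axis.

Request:
{"fn": "servo_tool", "kwargs": {"moves": "0 0 0.15 -0.055 0 0 0; 0 0 0.45 -0.165 0 0 0; 0 0 0.8 -0.29 0 0 0; 0 0 1.2 -0.435 0 0 0; 0 0 1.6 -0.58 0 0 0; 0 0 2.0 -0.73 0 0 0; 0 0 2.4 -0.87 0 0 0; 0 0 2.8 -1.02 0 0 0; 0 0 3.05 -1.11 0 0 0; 0 0 3.13 -1.14 0 0 0"}}

```text
time_s: 4.42
eef_pos: [0.6262, 0.1834, 0.2034]
tcp_rot: [159.9, -0.1, 81.4]
wrist_force: [0.9, 0.1, -0.9]
width: 0.0256
```

```bash
python3 - <<'E'
from h import *
show()
for n in("side",):
    c=r.camera(n);cv2.imwrite(f"pics/{n}2.png",c["color"][...,::-1])
p,R,_=cur()
rel([.50,.16,.36],frame(45,5))
E
```

```text
t 4.42 q [ 19.8718  18.4785  96.5551 -12.7062  47.7822 -54.428 ] p [0.6262 0.1834 0.2034] rpy [159.8722  -0.0628  81.4471] F [ 0.8925  0.1341 -0.8672] w 0.025554192666318865
shift [-1.3899 -1.984  -6.2988] 202.4554659091661 turn [-4.1327  1.2191 -1.9228] 28.309726473581826
```

View pics/side2.png

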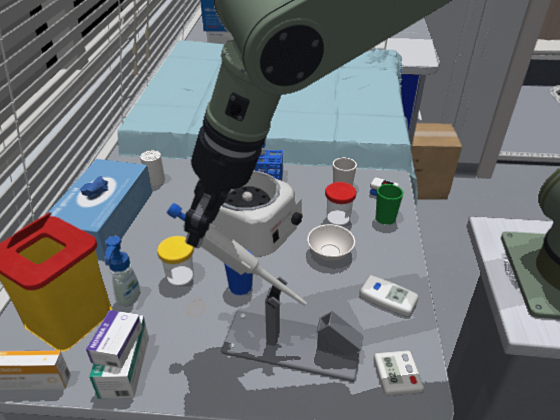

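Side view: the pipette is clear of the socket (tip at about (305,302), socket at (338,320)), still at its slope. Lifting and starting to turn it.

Request:
{"fn": "servo_tool", "kwargs": {"moves": "0 0 -0.1 -0.4 0 0 0; 0 -0.1 -0.3 -1.0 -0.3 0.1 -0.1; 0 -0.2 -0.5 -1.7 -0.7 0.2 -0.3; 0 -0.4 -0.7 -2.4 -1.2 0.35 -0.55; 0 -0.6 -1.0 -3.2 -1.7 0.5 -0.8; 0 -0.8 -1.3 -4.0 -2.3 0.7 -1.05; 0 -1.0 -1.5 -4.8 -2.9 0.85 -1.3; 0 -1.2 -1.7 -5.5 -3.4 1.0 -1.6; 0 -1.35 -1.9 -6.1 -3.9 1.15 -1.8; 0 -1.4 -2.0 -6.3 -4.1 1.2 -1.9"}}

```text
time_s: 5.3
eef_pos: [0.4968, 0.1591, 0.3618]
tcp_rot: [135.0, -0.0, 94.9]
wrist_force: [-0.7, -1.0, -1.4]
width: 0.0255
```

```bash
python3 - <<'E'
from h import *
show()
rel([.44,.05,.38],frame(68,-5))
E
```

```text
t 5.3 q [ 24.9952  -8.5593 114.5013 -26.0174  33.5852 -53.3453] p [0.4968 0.1591 0.3618] rpy [134.9761  -0.0384  94.8963] F [-0.7054 -0.9967 -1.4105] w 0.025548756293941082
shift [-3.4606 -1.1206 -1.9847] 124.31173244309024 turn [-3.8203 -1.3884  0.9108] 24.993511373261576
```

```bash
cat > kin.py <<'E'
from h import *
from scipy.optimize import least_squares
D=[([67.8365,18.3504,89.7078,0,72.0432,-1.148],[.20604,.5363,.23048],[-179.998,.1014,68.984]),
([36.0204,6.7846,104.5326,-14.8802,57.0869,-37.5735],[.4513,.2575,.2494],[162.4328,.001,80.4411]),
([26.942,7.2905,104.973,-14.553,52.2654,-47.0767],[.5043,.1983,.2467],[160.0992,.0571,81.3813]),
([24.22,16.6946,110.1262,-17.7023,37.4906,-44.6551],[.5487,.1948,.138],[159.9971,.0068,81.4852]),
([19.8718,18.4785,96.5551,-12.7062,47.7822,-54.428],[.6262,.1834,.2034],[159.8722,-.0628,81.4471]),
([24.9952,-8.5593,114.5013,-26.0174,33.5852,-53.3453],[.4968,.1591,.3618],[134.9761,-.0384,94.8963])]
def fk(q,k,s4=1,s6=1):
    e=lambda a,d:Ro.from_euler(a,d,degrees=True);h,L2,a3,L4,d6,b,a1=k
    R=e("z",q[0]);p=R.apply([a1,b,h]);R=R*e("y",q[1]);p=p+R.apply([0,0,L2]);R=R*e("y",q[2]);p=p+R.apply([a3,0,L4])
    R=R*e("z",s4*q[3])*e("y",q[4]);p=p+R.apply([0,0,d6]);return p,R*e("z",s6*q[5])
K0=[.3,.35,0,.35,.2,0,0]
def fit():
    return least_squares(lambda k:np.concatenate([fk(q,k)[0]-p for q,p,_ in D]),K0)
LO=np.array([-177.97,-48.28,12.27,-77.06,2.81,-146.56]);HI=np.array([177.97,115.42,149.76,257.06,150.46,146.56])
def ik(p,R,q0,K,m=3):
    f=lambda q:np.r_[(fk(q,K)[0]-p)*1000,np.degrees((fk(q,K)[1].inv()*R*C).as_rotvec())*3]
    s=least_squares(f,np.clip(q0,LO+m+.1,HI-m-.1),bounds=(LO+m,HI-m));return s.x,s.cost
C=Ro.identity()
E
python3 - <<'E'
from kin import *
s=fit();print(s.x,"max mm",abs(s.fun).max()*1000)
for a,b in((1,1),(-1,1),(1,-1),(-1,-1)):
    o=[(Ro.from_euler("xyz",e,degrees=True).inv()*fk(q,s.x,a,b)[1]).as_euler("xyz",degrees=True) for q,p,e in D];print(a,b,np.round(o,1).tolist())
E
```

```text
[0.1403 0.592  0.0253 0.4169 0.3184 0.0115 0.    ] max mm 0.03968567308931803
1 1 [[-0.0, -0.0, 180.0], [0.0, 0.0, 180.0], [0.0, -0.0, 180.0], [-0.0, 0.0, 180.0], [-0.0, 0.0, 180.0], [-0.0, -0.0, -180.0]]
-1 1 [[-0.0, -0.0, 180.0], [-22.0, -11.9, -161.2], [-18.4, -13.9, -159.7], [-18.6, -10.6, -149.8], [-13.3, -13.3, -161.2], [-24.5, -14.1, -132.7]]
1 -1 [[-0.0, -0.0, -177.7], [0.0, -0.0, -104.9], [-0.0, -0.0, -85.8], [0.0, 0.0, -90.7], [0.0, 0.0, -71.1], [-0.0, 0.0, -73.3]]
-1 -1 [[-0.0, -0.0, -177.7], [-17.9, 17.6, -91.2], [-13.3, 18.9, -70.0], [-11.4, 18.1, -64.1], [-8.7, 16.6, -55.2], [-7.6, 27.1, -30.9]]
```

```bash
cat >> kin.py <<'E'
C=Ro.from_euler("z",180,degrees=True)
K=fit().x
B=np.array([.411,-.2245,0])
def tgt(xy,zg,th,az):  # TCP with grasp point at xy, height zg
    R=frame(th,az);return np.r_[xy,zg]+R.as_matrix()[:,2]*.0187,R
E
python3 - <<'E'
from kin import *
q0=np.array(D[-1][0])
for az in range(-180,181,12):
    p,R=tgt(B[:2],.29,70,az);best=None
    for g in (q0,[q0[0]-60,-20,130,-60,30,-30],[-60,-20,130,60,40,-140],[0,-20,130,-60,60,30],[-40,-20,130,150,40,100],[-60,0,100,90,90,100],[20,0,100,-70,90,-40]):
        x,c=ik(p,R,np.array(g,float),K)
        if best is None or c<best[1]: best=(x,c)
    if best[1]<1: print(az,best[0],round(best[1],4))
E
```

```text
-180 [-18.8646  38.4214  78.542  -23.2253 129.6039  68.0351] 0.0
-168 [-14.523   36.6039  82.1962 -30.7699 124.8914  61.505 ] 0.0
-156 [-10.3159  34.2605  86.8465 -37.3631 119.1979  56.4306] 0.0
-144 [ -6.2998  31.4562  92.3129 -43.3198 112.8087  52.6328] 0.0
-132 [ -2.5513  28.2499  98.4169 -48.995  105.943   49.8964] 0.0
-120 [  0.8213  24.6895 104.9865 -54.7352  98.7547  48.0287] 0.0
-108 [  3.6578  20.8098 111.8543 -60.8786  91.3313  46.8734] 0.0
-96 [  5.711   16.6324 118.846  -67.7835  83.678   46.3079] 0.0
-48 [ -6.8631  -2.0107 142.8855 241.675   44.6093  53.7639] 0.0
-36 [-21.2743  -5.2774 145.6505 206.3681  32.5348  72.4557] 0.0
-24 [-39.0733  -5.6608 145.9463 152.9919  32.5561 107.9861] 0.0
-12 [-53.8518  -2.9209 143.7006 117.4732  44.9639 126.6554] 0.0
0 [-62.6032   1.5043 139.4083  98.1833  57.4455 131.6162] 0.0
12 [-66.5263   6.3607 133.7495  85.2872  67.5237 132.8565] 0.0
24 [-67.391   11.1264 127.2887  75.4359  76.0732 133.1279] 0.0
36 [-66.3832  15.649  120.4229  67.3811  83.885  132.9604] 0.0
48 [-64.1987  19.8916 113.4294  60.4918  91.3547 132.3599] 0.0
60 [-61.247   23.84   106.5179  54.3477  98.6247 131.2181] 0.0
72 [-57.7775  27.4751  99.8662  48.6043 105.6963 129.3963] 0.0
84 [-53.9499  30.7651  93.6423  42.9348 112.4842 126.7309] 0.0
96 [-49.8709  33.665   88.0164  37.0028 118.8365 123.0271] 0.0
108 [-45.6154  36.1181  83.1659  30.4598 124.5365 118.0685] 0.0
120 [-41.2388  38.0602  79.2714  22.9897 129.3014 111.6682] 0.0
132 [-36.7843  39.427   76.5033  14.4235 132.7962 103.7914] 0.0
144 [-32.2878  40.1646  75.0008   4.9094 134.6907  94.7282] 0.0
156 [-27.7815  40.2401  74.8465  -5.0074 134.7637  85.1743] 0.0
168 [-23.2962  39.6502  76.0493 -14.5775 133.0016  76.034 ] 0.0
180 [-18.8646  38.4214  78.542  -23.2253 129.6039  68.0351] 0.0
```

```bash
python3 - <<'E'
from kin import *
p,R,s=cur();q=np.array(s["joint_pos"]);g=p-R.as_matrix()[:,2]*.0187
W=[(*g[:2],g[2],45,5),(.46,.12,.37,60,-45),(.42,0,.37,70,-105),(.411,-.2245,.36,70,-105),(.411,-.2245,.29,70,-105)]
for a,b in zip(W,W[1:]):
    for f in np.linspace(0,1,7)[1:]:
        w=np.array(a)*(1-f)+np.array(b)*f;P,Q=tgt(w[:2],*w[2:]);n,c=ik(P,Q,q,K);print(w,n,round(abs(n-q).max(),1),round(c,3));q=n
w=W[1];rel(*tgt(w[:2],*w[2:]))
E
```

```text
[ 0.4797  0.1516  0.3742 47.5    -3.3333] [ 30.259   -8.0943 115.6298 -41.6184  37.8927 -30.7983] 22.5 0.0
[  0.4757   0.1453   0.3733  50.     -11.6667] [ 35.2985  -6.7357 116.1158 -52.292   45.0525 -13.0333] 17.8 0.0
[  0.4718   0.139    0.3725  52.5    -20.    ] [ 39.5877  -4.5871 115.9498 -58.4168  53.4324   0.1427] 13.2 0.0
[  0.4679   0.1326   0.3717  55.     -28.3333] [ 42.8425  -1.8211 115.1609 -61.4457  61.9706  10.0874] 9.9 0.0
[  0.4639   0.1263   0.3708  57.5    -36.6667] [ 44.9829   1.3665 113.8073 -62.5119  70.1597  17.8371] 8.2 0.0
[  0.46   0.12   0.37  60.   -45.  ] [ 46.0684   4.7965 111.9692 -62.3464  77.8335  24.0469] 7.7 0.0
[  0.4533   0.1      0.37    61.6667 -55.    ] [ 44.7985   7.6447 109.8261 -60.5271  85.065   28.651 ] 7.2 0.0
[  0.4467   0.08     0.37    63.3333 -65.    ] [ 42.6436  10.468  107.5068 -58.4241  91.6437  32.6526] 6.6 0.0
[  0.44   0.06   0.37  65.   -75.  ] [ 39.7458  13.2079 105.0956 -56.1537  97.6799  36.2119] 6.0 0.0
[  0.4333   0.04     0.37    66.6667 -85.    ] [ 36.2279  15.83   102.6614 -53.7747 103.2646  39.4528] 5.6 0.0
[  0.4267   
[... 996 characters left out ...]
96  39.2066] 1.5 0.0
[   0.411    -0.2245    0.3367   70.     -105.    ] [  4.2569  16.3505 110.2984 -62.6224  92.55    40.6969] 1.5 0.0
[   0.411    -0.2245    0.325    70.     -105.    ] [  4.2569  17.162  111.167  -62.5661  91.7767  42.1895] 1.5 0.0
[   0.411    -0.2245    0.3133   70.     -105.    ] [  4.2569  18.0064 112.0067 -62.5299  91.0002  43.6844] 1.5 0.0
[   0.411    -0.2245    0.3017   70.     -105.    ] [  4.2569  18.8834 112.8171 -62.5139  90.2216  45.1815] 1.5 0.0
[   0.411    -0.2245    0.29     70.     -105.    ] [  4.2569  19.7927 113.5978 -62.5183  89.4416  46.6807] 1.5 0.0
shift [-1.606  -0.7217 -0.6712] 56.52873299621696 turn [-2.3387 -6.6202  5.0701] 51.962069081846444
```

Request:
{"fn": "servo_tool", "kwargs": {"moves": "0 -0.1 -0.05 -0.04 -0.15 -0.4 0.3; 0 -0.25 -0.11 -0.1 -0.35 -1.0 0.77; 0 -0.4 -0.18 -0.17 -0.58 -1.65 1.27; 0 -0.6 -0.27 -0.25 -0.86 -2.43 1.86; 0 -0.8 -0.36 -0.33 -1.16 -3.3 2.5; 0 -1.0 -0.45 -0.42 -1.46 -4.13 3.16; 0 -1.2 -0.54 -0.5 -1.75 -4.95 3.79; 0 -1.4 -0.63 -0.59 -2.04 -5.77 4.42; 0 -1.55 -0.7 -0.65 -2.26 -6.39 4.9; 0 -1.6 -0.72 -0.67 -2.34 -6.62 5.07"}}

```text
time_s: 6.13
eef_pos: [0.4715, 0.11, 0.3592]
tcp_rot: [120.0, 0.1, 44.9]
wrist_force: [0.6, 0.4, -1.1]
width: 0.0253
```

```bash
python3 - <<'E'
from kin import *
show();rel(*tgt((.42,0),.37,70,-105))
E
```

```text
t 6.13 q [ 46.1789   5.0366 111.9176 -62.2846  77.9465  24.1698] p [0.4715 0.11   0.3592] rpy [120.005    0.1348  44.9319] F [ 0.5893  0.4412 -1.1489] w 0.025250028115061437
shift [-4.313   0.9573  1.3819] 138.87246764572012 turn [-1.5007 -9.0544  4.2452] 60.67317561685289
```

Request:
{"fn": "servo_tool", "kwargs": {"moves": "0 -0.2 0.05 0.06 -0.07 -0.45 0.21; 0 -0.65 0.14 0.21 -0.22 -1.35 0.63; 0 -1.1 0.24 0.35 -0.38 -2.3 1.08; 0 -1.6 0.36 0.51 -0.55 -3.35 1.57; 0 -2.1 0.47 0.67 -0.73 -4.4 2.07; 0 -2.6 0.58 0.83 -0.9 -5.45 2.56; 0 -3.1 0.69 0.99 -1.08 -6.5 3.05; 0 -3.6 0.8 1.15 -1.25 -7.55 3.54; 0 -4.05 0.9 1.3 -1.41 -8.5 3.98; 0 -4.31 0.96 1.38 -1.5 -9.05 4.25"}}

```text
time_s: 6.97
eef_pos: [0.416, -0.0178, 0.363]
tcp_rot: [110.0, 0.0, -15.3]
wrist_force: [0.1, -0.8, 0.0]
width: 0.0254
```

```bash
python3 - <<'E'
from kin import *
show();rel(*tgt((.411,-.2245),.36,70,-105))
E
```

```text
t 6.97 q [ 27.5089  20.763   97.8327 -48.6748 113.363   45.4099] p [ 0.416  -0.0178  0.363 ] rpy [110.026    0.0173 -15.2816] F [ 0.1282 -0.7556  0.0431] w 0.02538358182451585
shift [1.6594 2.1989 6.9414] 224.0404610115229 turn [-0.0043  0.0451 -0.0134] 0.2833173925731676
```

Request:
{"fn": "servo_tool", "kwargs": {"moves": "0 0.07 0.09 0.3 0 0 0; 0 0.21 0.28 0.9 0 0 0; 0 0.4 0.53 1.7 0 0 0; 0 0.6 0.8 2.5 0 0 0; 0 0.81 1.08 3.4 0 0 0; 0 1.03 1.36 4.3 0 0 0; 0 1.24 1.65 5.2 0 0 0; 0 1.43 1.9 6.0 0 0 0; 0 1.58 2.09 6.6 0 0 0; 0 1.66 2.2 6.94 0 0.05 0"}}

```text
time_s: 7.8
eef_pos: [0.4055, -0.2431, 0.3537]
tcp_rot: [110.1, -0.1, -15.0]
wrist_force: [0.1, 0.1, -1.3]
width: 0.025
```

Request:
{"fn": "servo_tool", "kwargs": {"moves": "0 0 0 0 0 0 0; 0 0 0 0 0 0 0; 0 0 0 0 0 0 0"}}

```text
time_s: 8.05
eef_pos: [0.4056, -0.2425, 0.3537]
tcp_rot: [110.1, -0.1, -14.9]
wrist_force: [0.6, 0.6, -2.0]
width: 0.025
```

```bash
python3 - <<'E'
from kin import *
show()
o=[]
for n,(x,y) in(("side",(260,20)),("top",(290,165))):
    c=r.camera(n);im=c["color"][y:y+190,x:x+130][...,::-1];cv2.imwrite(f"pics/{n}3full.png",c["color"][...,::-1]);o.append(cv2.resize(im,None,fx=3,fy=3,interpolation=cv2.INTER_CUBIC))
    p,R,_=cur();g=p-R.as_matrix()[:,2]*.0187
    print(n,"pred grasp,tip,rim",proj(c,[g,g-[0,0,.19],[.411,-.2245,.07]]))
cv2.imwrite("pics/c3.png",np.hstack(o))
E
```

```text
t 8.05 q [  4.1359  14.6436 108.6127 -62.8484  93.8607  37.6608] p [ 0.4056 -0.2425  0.3537] rpy [110.1098  -0.0653 -14.9054] F [ 0.5524  0.5514 -1.9651] w 0.025008649229138844
side pred grasp,tip,rim [[358.3355  24.7413]
 [348.6598 121.1627]
 [344.2702 163.1117]]
top pred grasp,tip,rim [[440.7802 240.8562]
 [409.6029 250.2337]
 [397.6277 253.4778]]
```

View pics/c3.png

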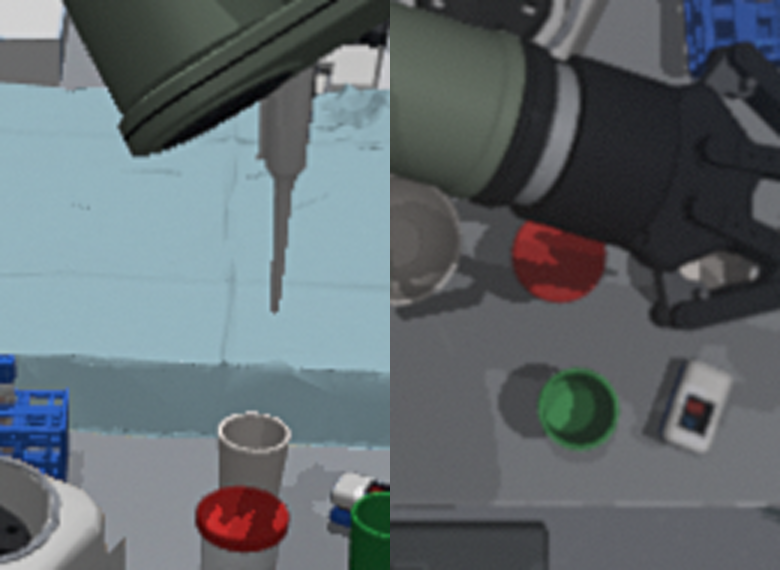

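Side crop: the pipette is vertical to within about 2°, tip at about (351.3,123.3), rim at (344.3,163). In the top view the gripper hides the pipette. I'll measure the axis in the side view and compare the wrist view with the one before the draw, to check for slip.

```bash
python3 - <<'E'
from kin import *
p,R,_=cur();c=r.camera("side");im=c["color"]
h=cv2.cvtColor(im,cv2.COLOR_RGB2HSV)
pts=[]
for v in range(58,126,1):
    row=(h[v,335:372,1]<50)&(h[v,335:372,2]>40)
    u=np.where(row)[0]
    u=u[(u+335>345)&(u+335<364)]
    if len(u): pts.append((v,u.min()+335,u.max()+335))
print([tuple(map(int,x)) for x in pts[::3]],pts[-1])
a=np.array([x for x in pts if 85<=x[0]<=120],float);f=np.polyfit(a[:,0],(a[:,1]+a[:,2])/2,1)
print("side slope nose du/dv",f,"u at 123",np.polyval(f,123))
g=p-R.as_matrix()[:,2]*.0187
for tx in(-.006,-.003,0,.003):
    q=proj(c,[g+np.array([tx*k,0,-.19*k]) for k in(.45,1)]);print(tx,(q[1]-q[0])[0]/(q[1]-q[0])[1],q[1])
w=r.camera("wrist");cv2.imwrite("pics/w3.png",w["color"][...,::-1])
o=cv2.imread("pics/w2.png")
cv2.imwrite("pics/w23.png",np.hstack([o[:380,180:400],w["color"][:380,180:400,::-1]]))
print(w["mtx"][0][2],w["mtx"][0][0],np.array(w["mount"]))
E
```

```text
[(58, 346, 363), (61, 346, 362), (64, 346, 362), (67, 346, 362), (70, 346, 361), (73, 346, 362), (76, 349, 360), (79, 350, 358), (82, 351, 357), (85, 351, 356), (88, 351, 356), (91, 351, 356), (94, 351, 355), (97, 351, 355), (100, 351, 355), (103, 350, 354), (106, 350, 354), (109, 350, 354), (112, 350, 353), (115, 350, 353), (118, 350, 353), (121, 350, 352), (124, 351, 351)] (124, np.int64(351), np.int64(351))
side slope nose du/dv [ -0.0763 360.1838] u at 123 350.79656799656794
-0.006 -0.06828768720337497 [351.5907 121.3233]
-0.003 -0.08392361801314771 [350.0897 121.2579]
0 -0.09957140460390568 [348.5896 121.1924]
0.003 -0.11523121747959338 [347.0904 121.1269]
285.10998425569767 374.9966011092957 [[ 1.     -0.0012 -0.0014  0.0001]
 [ 0.0016  0.9572  0.2895 -0.0733]
 [ 0.001  -0.2895  0.9572 -0.1434]
 [ 0.      0.      0.      1.    ]]
```

View pics/w23.png

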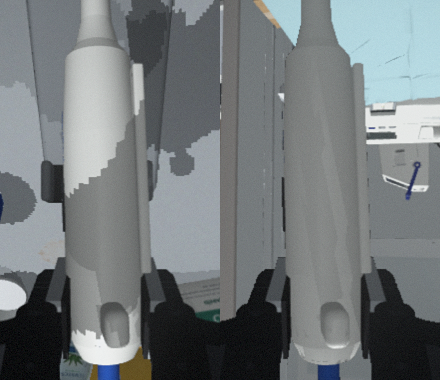

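Wrist views before and after: shoulder at rows 43/43, handle end at 360/358, so there's been no slip. In the side view both the slope and the tip column give the tip 4.5 mm toward −x (1.35° tilt). I'll check where the axis sits in the grip along the fingers.

```bash
python3 - <<'E'
from kin import *
w=r.camera("wrist");M=np.array(w["mount"]);V=np.linalg.inv(M);w["R"]=V[:3,:3];w["t"]=V[:3,3]
a=np.radians(20);ax=np.array([0,np.cos(a),-np.sin(a)])   # toward plunger, tool frame
for rj,re in((43,358),(46,350),(46,345)):
    f=lambda k:[proj(w,np.array([0,0,-.0187+k[0]])+ax*(.09-k[1]))[0,1]-rj,proj(w,np.array([0,0,-.0187+k[0]])+ax*(.212-k[1]))[0,1]-re]
    s=least_squares(f,[0,.19]);print("depth offset along tool z, s_grasp",s.x)
E
```

```text
depth offset along tool z, s_grasp [0.0014 0.1889]
depth offset along tool z, s_grasp [0.0068 0.1883]
depth offset along tool z, s_grasp [0.0094 0.1887]
```

```bash
python3 - <<'E'
from kin import *
p,R,_=cur();g=p-R.as_matrix()[:,2]*.0187
c=r.camera("top");h=cv2.cvtColor(c["color"],cv2.COLOR_RGB2HSV)
m=((h[...,0]>100)&(h[...,0]<125)&(h[...,1]>120)).astype(np.uint8);m[:200]=0;m[:,:420]=0;m[280:]=0
print(m.sum());n,l,st,ce=cv2.connectedComponentsWithStats(m);print(st[1:],ce[1:])
print("pred plunger top",proj(c,[g+[0,0,.051],g+[0,0,.035]]), "z",g[2]+.051)
for i in range(1,n):
    if st[i,4]>10: print(plane(c,ce[i],g[2]+.051), "g",g)
cv2.imwrite("pics/t4.png",cv2.resize(c["color"][190:290,390:500,::-1],None,fx=5,fy=5))
E
```

```text
145
[[446 231  15  13 145]] [[453.2345 237.1034]]
pred plunger top [[452.4456 237.4109]
 [448.6336 238.5531]] z 0.4110129383862796
[ 0.4109 -0.2265  0.411 ] g [ 0.4105 -0.2255  0.36  ]
```

View pics/t4.png

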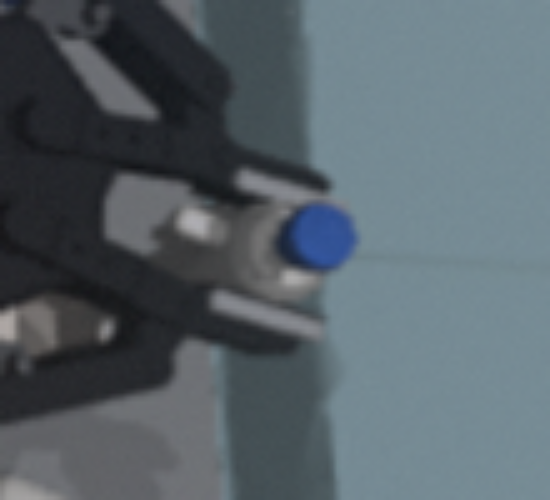

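Top crop: blue plunger cap at (453.2,237.1) full frame, which puts the axis at (0.411,−0.2265) against the rim at (0.411,−0.2245). Now a 1.35° correction and lowering to about 3 cm above the rim.

```bash
python3 - <<'E'
from kin import *
p,R,_=cur();Rt=R*Ro.from_euler("z",1.35,degrees=True);z=Rt.as_matrix()[:,2]
rel(np.array([.411,-.2242,.292])+z*.0187,Rt)
E
```

```text
shift [ 0.0036 -2.1456  0.732 ] 68.01102719921803 turn [ 0.    -0.     0.225] 1.3499999999999983
```

Request:
{"fn": "servo_tool", "kwargs": {"moves": "0 0 -0.15 0.05 0 0 0.03; 0 0 -0.4 0.14 0 0 0.07; 0 0 -0.7 0.24 0 0 0.11; 0 0 -1.0 0.34 0 0 0.15; 0 0 -1.3 0.44 0 0 0.18; 0 0 -1.6 0.55 0 0 0.2; 0 0 -1.85 0.63 0 0 0.22; 0 0 -2.05 0.7 0 0 0.225; 0 0 -2.15 0.73 0 0 0.225; 0 0 -2.15 0.73 0 0 0.225"}}

```text
time_s: 9.18
eef_pos: [0.4064, -0.241, 0.2848]
tcp_rot: [110.1, -1.2, -15.4]
wrist_force: [-0.1, 0.7, -1.6]
width: 0.0252
```

```bash
python3 - <<'E'
from kin import *
show();p,R,_=cur();g=p-R.as_matrix()[:,2]*.0187;print("g",g)
c=r.camera("side");print("pred tip z.105,.10,.095 at axis; rim",proj(c,[[g[0],g[1],.105],[g[0],g[1],.10],[g[0],g[1],.095],[.411,-.2245,.07]]))
i=cv2.resize(c["color"][70:190,290:400,::-1],None,fx=5,fy=5,interpolation=cv2.INTER_CUBIC);cv2.imwrite("pics/s5.png",i)
t=r.camera("top");h=cv2.cvtColor(t["color"],cv2.COLOR_RGB2HSV)
m=((h[...,0]>100)&(h[...,0]<125)&(h[...,1]>120));m[:200]=0;m[:,:410]=0;m[280:]=0
v,u=np.where(m);print(len(u),u.mean(),v.mean(),plane(t,(u.mean(),v.mean()),g[2]+.048))
E
```

```text
t 9.18 q [  4.3053  19.6213 113.5652 -62.5044  89.4691  47.8118] p [ 0.4064 -0.241   0.2848] rpy [110.0617  -1.2451 -15.3669] F [-0.0701  0.7312 -1.6459] w 0.02518412609793267
g [ 0.4109 -0.224   0.2912]
pred tip z.105,.10,.095 at axis; rim [[345.6987 149.2165]
 [345.4994 151.2557]
 [345.3014 153.2825]
 [344.2702 163.1117]]
112 437.6875 242.04464285714286 [ 0.4106 -0.2268  0.3392]
```

View pics/s5.png

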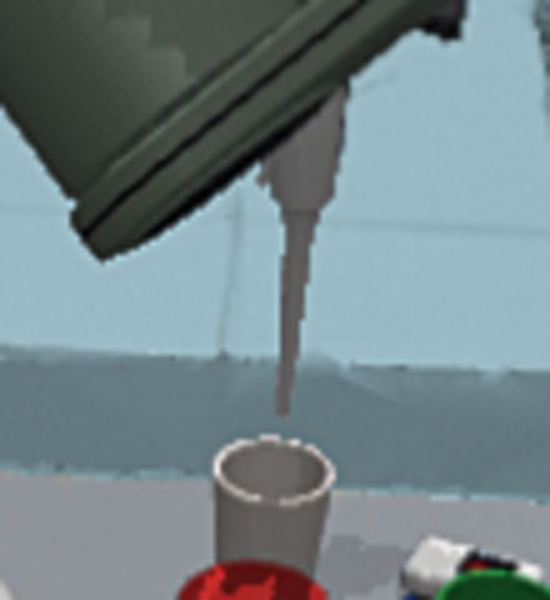

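Side crop: tip at (346.6,153.0), rim centre (344.6,164.0). That makes it upright, about 28 mm above the rim and within about 2 mm of centre. A last 2 mm trim and settle.

Request:
{"fn": "servo_tool", "kwargs": {"moves": "0 0.02 0.03 -0.02 0 0 0; 0 0.05 0.06 -0.05 0 0 0; 0 0.05 0.06 -0.05 0 0 0; 0 0.05 0.06 -0.05 0 0 0; 0 0.05 0.06 -0.05 0 0 0; 0 0.05 0.06 -0.05 0 0 0"}}

```text
time_s: 9.78
eef_pos: [0.4081, -0.2407, 0.288]
tcp_rot: [110.1, -1.4, -15.4]
wrist_force: [0.9, 0.4, -1.5]
width: 0.0253
```

```bash
python3 - <<'E'
from kin import *
show();print(r.sense()["dq"])
c=r.camera("side");h=cv2.cvtColor(c["color"],cv2.COLOR_RGB2HSV)
for n,l,hi in(("red",0,6),):
    m=(h[...,0]<=6)&(h[...,1]>150);m[:150]=0;m[:,:300]=0;m[230:]=0;v,u=np.where(m);print("cup_a lid",u.mean(),v.mean())
o=cv2.imread("pics/side0.png");d=cv2.absdiff(o,c["color"][...,::-1].copy()).max(2)[210:270,295:365];print("bowl area changed px",(d>40).sum())
r.job_done()
E
```

```text
t 9.78 q [  4.3318  19.4881 113.1466 -62.4997  89.7084  47.4338] p [ 0.4081 -0.2407  0.288 ] rpy [110.0747  -1.3532 -15.3697] F [ 0.9035  0.3859 -1.4988] w 0.02533107121909531
[-0.0104 -0.0717  0.0185 -0.0617  0.1583 -0.0925]
cup_a lid 340.83935742971886 192.4678714859438
bowl area changed px 1137
the job is handed in; nothing more can be done
```

The pipette is out of its stand, upright with its tip down, and held still over the middle of the white beaker's mouth. I handed the job in at 9.8 s. I gripped it about 19 cm above the tip, drew it 10 cm along its own axis, and corrected a 1.35° tilt on the way to the beaker.

- **Placing:** before a last trim of about 3 mm, the side view put the tip about 28 mm above the rim and within about 2 mm of centre. The trim moved it about 3 mm up and 2 mm sideways, so the gap should be close to 3 cm. I did not measure the tip again after the trim.
- **Sideways across the camera's view:** this rests on the plunger's position seen from above, about 2 mm off the rim centre, because the gripper hid the tip from the top camera.
- **Height:** the side view put the tip about 5 mm lower than the wrist view's estimate of the grip suggested. I used a value between them, nearer the side view, and it agreed with the side view to about 2 mm.
- **Grip:** the opening stayed at 25 mm throughout, with no slip in the wrist views. The wrist force was under 2 N at the end.
- **Unsettled check:** the quick before-and-after comparison around the bowl showed 1137 changed pixels. I think this is the arm's shadow, but I did not confirm it. I did not re-measure the bowl or the cups, though nothing in the path came near them.

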